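# Press the red jar lids home on the parts shelf

## Task

Press the red push-in lids of the tall and the short glass jar straight down until both are fully home on their rims, leaving the jars standing where they are. Leave the blue-lidded jar alone with its lid raised: the washed parts inside are still drying.

Things in the scene. Friction and masses are not known exactly. Their poses are not given: they have to be found in the camera images.
- red_tall_top (a point): Centre of the red lid's upper face on the tall clear glass jar (loose, about 0.6 kg, 72 mm across, glass 105 mm high). Lid: disc 66 mm across, 12 mm thick, on a yellow plug that slides down into the jar; starts 11 to 16 mm proud (yellow band shows), takes about 6 N, stays where left. Fully home the disc lies on the rim, this point 117 mm above the shelf. z up.
- red_short_top (a point): Centre of the red lid's upper face on the short clear glass jar (glass 73 mm high). Lid, diameter, mass, start and behaviour as on the tall jar. Fully home, the disc lies on the rim and this point is 85 mm above the shelf. z up.
- blue_top (a point): Centre of the blue lid's upper face on the middle-sized clear glass jar (glass 89 mm high, otherwise like the others), also raised 11 to 16 mm and as easy to push: this point is 112 to 117 mm above the shelf. To be left as it is. z up.

How it is judged (in metres and radians):
At the end, for the whole second after the job is handed in: Both red lids are home (tops within 3 mm of their seated heights, 117 and 85 mm above the shelf), their jars upright within about 6 degrees with the lid tops no more than 35 mm from where they began (the press itself included); the blue lid is upright and within 8 mm of where it began (height (world z) of red_tall_top between 0.113 and 0.12 m and angle between each of red_tall_top, red_short_top, blue_top's own z axis and vertical below 0.1 rad and distance of each of red_tall_top, red_short_top from where it was at the start of the episode below 0.035 m and height (world z) of red_short_top between 0.081 and 0.088 m and distance of blue_top from where it was at the start of the episode below 0.008 m); the robot touches nothing.
It fails at once if the blue-lidded jar is disturbed or its lid pushed down (its lid top moves over 8 mm) (distance of blue_top from where it was at the start of the episode above 0.008 m).
It fails at once if a red-lidded jar is tipped over 15 degrees (angle between any of red_tall_top, red_short_top's own z axis and vertical above 0.26 rad).
It also fails if it takes over 34 s, if anything falls off the work surface, if the arm or the gripper's body presses on something with over 40 N, if the wrist force passes 120 N, or if a joint passes its speed limit or range.

## Robot

A 6-joint arm with a two-finger parallel gripper is mounted at the origin on the work surface. World frame = base frame: x ahead of the robot, y to its left, z up, the work surface at z = 0. Lengths are in mm, angles in rad, forces in N, time in s.
With the tool pointing down it reaches from about 275 to 750 mm from the base axis. Payload 10.2 kg.
Tool frame: the origin (TCP) lies between the finger pads; the fingertips stand 17 mm ahead of it and the grasp point (between the pads) lies 2 mm behind it; z points along the fingers, y is the line along which they close (so a half turn about z gives the same grasp; the last joint's range is limited). The gripper opens to 85 mm and grips with 20 to 120 N. Pads are 22 mm wide; open, the fingers measure 114 mm over their backs; the gripper's body (76 mm by 85 mm) begins 54 mm behind the grasp point. The pads swing forward as they close: fully open they stand 13 mm farther back than shut.
Start: joints at [-1.346, 0.313, 1.498, -0, 1.331, -0.223], TCP at [227.305, -473.248, 248.294] pointing down, gripper open.
Joint ranges: [-2.94, 2.94], [-0.97, 2.17], [0.19, 2.56], [-1.23, 4.37], [0.02, 3.11], [-2.88, 2.88]. Speed limits (rad/s): [2.39, 2.39, 3.01, 3.14, 3.14, 3.14].

## Interface

Orientations are given as a unit quaternion [w, x, y, z].
In Python, from rig import * gives the robot as it stands.
- The arm moves only by the tool step_arm, never from a script. Its argument "commands" is text: rows parted by semicolons, each of 7 numbers parted by spaces: the opening, from 0 (shut) to 1 (fully open), then the shift along the tool's x, y, z in cm, then the turn, a rotation vector about the tool's x, y, z in rad. In form: hand x y z rx ry rz; .... A call has 1 to 20 rows; each row is the pose to reach, as a shift and turn from the pose commanded when the call began, along the tool's axes at that moment; what a row does not reach only later rows make up. A row lasts 1/12 s, in which the tool goes at most 41.7 mm and 7.16 degrees, less where a joint would pass 70% of its speed; a pose out of reach is approached as far as the arm can. A call with a gripper value outside its range is refused whole. The fingers move at their own pace and stop on an object; "newtons" is the grip in N (left out, the last holds). Time passes only in rows, so rows that repeat a pose let the fingers close. It gives the time, the measured TCP pose, the force, the opening and the grip force at its end, in the units of the state.
- sense(): the state, without advancing time (a new reading comes with each control period).
- capture(name): name is "scene" or "side" or "wrist"; returns the picture (400x640x3 uint8, red, green, blue); there is no depth.
- camera_model(name): a dict with "mtx" (3x3 intrinsics, pixels), "k1" (the pictures are not rectified: a ray, as slopes to the right and down, at radius r is drawn at 1 + k1 r^2 times it, then the intrinsics apply), "eye" and "rotation" of the camera in the world. Camera axes: x right, y down, z forward; pixel columns grow to the right and rows downward; lengths in mm; the calibration is good to about 2 mm. A picture is of the moment at which its call begins: read the wrist's pose just before it. camera_model takes no time and is no camera call; for the wrist camera it gives the pose at the moment of the call.
- finish_job(): hands the job in; it is judged then, once.
Trained networks look in the newest picture that a camera, given by its name, has taken for a name from the list of things; names that differ only in an ending like _2 or _b are one class to them, and where a whole thing is asked for, a point or a joint stands for the part that bears it (a point fixed in the world has none). Each returns a list of dicts, best first, with "score" (0 to 1); they miss things now and then, are a little off and sometimes report something else, mostly with a low value. They report only what shows in the picture. A call takes as long as a camera call.
- search_frame(camera, label): "rect" ([centre column, centre row, width, height] in pixels, round what is visible of it).
- trace(camera, label): "mask" (400x640 bool, what is visible of it) and "rect" ([centre column, centre row, width, height] in pixels, round what is visible of it).
- spot_point(camera, label): "xy" ([column, row] in pixels: a listed point, or the origin of a listed thing).
The state is a dict: "time_s": time; "joints": joint angles; "dq": joint speeds; "tau": joint torques, N m; "eef_pos": TCP position; "ee_rot": TCP orientation; "force": force on the tool from outside, world axes, zero at the start; "wrist_torque": the same for the moment, N m; "grip_width": opening from 0.0 (shut) to 1.0 (fully open); "grip_force": force on a finger pad.
Only numpy, scipy, OpenCV 4.12 (cv2) and the standard library are available. Lean on these libraries where they do the work, as an engineer would, in place of code of your own. Each camera call takes 0.05 s, during which the arm holds its last target. There are 200 camera calls.

## Working session

There is one attempt and no reset: what is moved stays moved. The work goes in short steps, Python scripts to look and compute and a tool call to move; the robot and the scene stay as the last step left them, time stands still between calls to the robot, and variables do not carry over. Pictures are saved under pics/ and viewed, at most 10 in all, crops included, and the job is handed in when it is done.

Besides the shell and the picture viewer there is one more tool, called after "Call:" by a JSON object that holds its "name" and its "arguments". step_arm: Moves the arm, as the interface text tells. Its arguments: {"type":"object","properties":{"commands":{"type":"string"},"newtons":{"type":"number"}},"required":["commands"]}

```bash
mkdir -p pics; cat > h.py <<'E'
from rig import *
import numpy as np, cv2
from scipy.optimize import least_squares
def ray(m,px):
    K=np.array(m["mtx"]);d=np.linalg.solve(K,[px[0],px[1],1.])[:2]
    u=d.copy()
    for _ in range(30): u=d/(1+m["k1"]*(u@u))
    v=np.array(m["rotation"])@np.array([u[0],u[1],1.])
    return np.array(m["eye"],float),v/np.linalg.norm(v)
def atz(m,px,z):
    e,v=ray(m,px);return e+v*(z-e[2])/v[2]
def tri(rs):
    A=sum(np.eye(3)-np.outer(v,v) for e,v in rs);b=sum((np.eye(3)-np.outer(v,v))@e for e,v in rs)
    p=np.linalg.solve(A,b);return p,[round(float(np.linalg.norm(np.cross(p-e,v))),1) for e,v in rs]
L=["red_tall_top","red_short_top","blue_top"]
E
python3 - <<'E'
from h import *
R={}
ims=[]
for c in ["scene","side"]:
    im=capture(c);ims.append(im);m=camera_model(c)
    print(c,np.round(m["eye"]),np.round(m["rotation"],2).tolist())
    for l in L:
        d=spot_point(c,l)
        for q in d[:3]: print(c,l,round(q["score"],2),np.round(q["xy"],1))
        if d: R.setdefault(l,[]).append(ray(m,d[0]["xy"]))
    cv2.imwrite(f"pics/{c}1.png",im[:,:,::-1])
for l in R:
    if len(R[l])>1: print(l,tri(R[l]))
s=sense();print(s["time_s"],s["ee_rot"],s["force"])
E
```

```text
scene [851. 475. 839.] [-0.1, 0.28, 0.9, -0.33]
scene red_tall_top 0.76 [386.5 270. ]Traceback (most recent call last):
  File "<stdin>", line 10, in <module>
  File "h.py", line 8, in ray
    v=np.array(m["rotation"])@np.array([u[0],u[1],1.])
      ~~~~~~~~~~~~~~~~~~~~~~~^~~~~~~~~~~~~~~~~~~~~~~~~
ValueError: matmul: Input operand 1 has a mismatch in its core dimension 0, with gufunc signature (n?,k),(k,m?)->(n?,m?) (size 3 is different from 4)
```

```bash
sed -i 's/np.array(m\["rotation"\])@/Rotation.from_quat(m["rotation"],scalar_first=True).apply(/; s/np.array(\[u\[0\],u\[1\],1.\])/np.array([u[0],u[1],1.]))/; 3a from scipy.spatial.transform import Rotation' h.py
python3 - <<'E'
from h import *
R={}
for c in ["scene","side"]:
    im=capture(c);m=camera_model(c)
    print(c,np.round(m["eye"]))
    cv2.imwrite(f"pics/{c}1.png",im[:,:,::-1])
    for l in L:
        d=spot_point(c,l)
        for q in d[:3]: print(c,l,round(q["score"],2),np.round(q["xy"],1))
        if d: R.setdefault(l,[]).append(ray(m,d[0]["xy"]))
for l in R:
    if len(R[l])>1: print(l,tri(R[l]))
s=sense();print(s["time_s"],s["ee_rot"],s["force"])
E
```

```text
scene [851. 475. 839.]
scene red_tall_top 0.72 [388.1 269.2]
scene red_short_top 0.89 [257.8 170.6]
scene blue_top 0.9 [305.5 225.9]
side [363. 714. 848.]
side red_tall_top 0.98 [296.5 266.8]
side red_short_top 0.57 [312.1 157. ]
side blue_top 0.85 [288.8 206.5]
red_tall_top (array([521.42893691, 200.35075493, 149.51577264]), [1.0, 1.0])
red_short_top (array([ 583.4646672 , -222.40224752,   92.11307088]), [3.8, 3.8])
blue_top (array([587.5626246 ,   8.77491739, 121.41269733]), [2.1, 2.1])
0.5 [-1.87245728e-05  9.75039994e-01  2.22029301e-01  5.82415371e-06] [ 0.64190266  0.26249331 -0.18132919]
```

View pics/scene1.png

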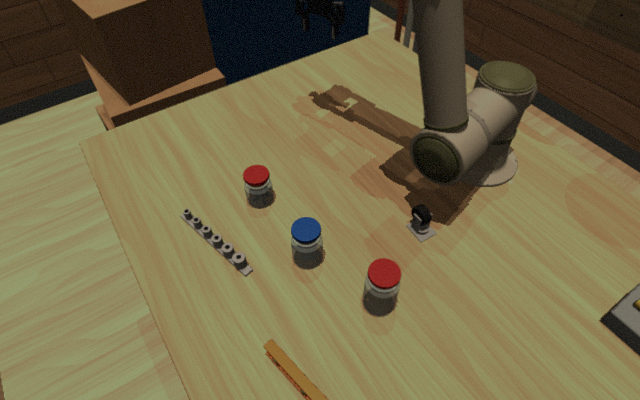

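View pics/side1.png

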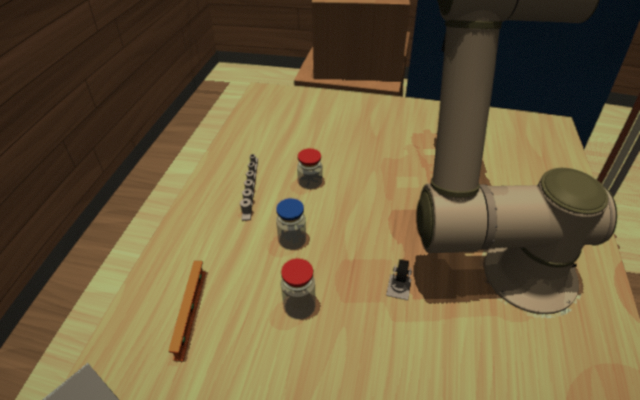

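The scene picture shows the tall jar lid near (384,273), blue near (306,230) and short near (257,175). In the side picture they are at (297,272), (290,209) and (310,157). The network points are a few px off, so I'll refine with colour at the known heights.

```bash
python3 - <<'E'
from h import *
seed={"scene":[(384,273),(257,175),(306,230)],"side":[(297,272),(310,157),(290,209)]}
Z=[130.5-6,98.5-6,114.5-6]
for i,l in enumerate(L):
    P=[];rs=[]
    for c in seed:
        im=cv2.imread(f"pics/{c}1.png");m=camera_model(c)
        h=cv2.cvtColor(im,cv2.COLOR_BGR2HSV).astype(int)
        H=h[...,0];ok=(h[...,1]>150)&(h[...,2]>60)
        ok&=((H<6)|(H>172)) if i<2 else ((H>100)&(H<130))
        n,lab,st,ce=cv2.connectedComponentsWithStats(ok.astype(np.uint8))
        x,y=seed[c][i];k=lab[y,x];p=ce[k];P.append(atz(m,p,Z[i]));rs.append(ray(m,p))
        print(l,c,p.round(1),st[k],P[-1].round(1))
    t=tri(rs);print("tri",t[0].round(1),t[1])
s=sense();print(s["eef_pos"])
R=Rotation.from_quat(s["ee_rot"],scalar_first=True).as_matrix();print(R.round(4))
E
```

```text
red_tall_top scene [384.  272.9] [368 258  33  30 758] [522.3 193.4 124.5]
red_tall_top side [296.9 272. ] [282 259  31  27 660] [522.9 193.3 124.5]
tri [522.7 193.8 125.3] [0.1, 0.1]
red_short_top scene [255.7 174.3] [243 165  26  20 385] [ 592.2 -218.6   92.5]
red_short_top side [309.  156.2] [298 149  23  15 275] [ 592.8 -217.8   92.5]
tri [ 592.6 -217.5   93.2] [0.3, 0.3]
blue_top scene [305.5 229.1] [292 218  28  23 531] [586.2   5.4 108.5]
blue_top side [289.7 208.5] [278 200  25  18 373] [588.1   5.1 108.5]
tri [587.3   7.3 111.1] [0.2, 0.2]
[ 227.30958583 -473.24062109  248.26745731]
[[ 0.9014  0.433   0.    ]
 [ 0.433  -0.9014  0.    ]
 [ 0.     -0.     -1.    ]]
```

Call:
{"name": "step_arm", "arguments": {"commands": "0 44 -7.2 5 0 0 0;0 44 -7.2 5 0 0 0;0 44 -7.2 5 0 0 0;0 44 -7.2 5 0 0 0;0 44 -7.2 5 0 0 0;0 44 -7.2 5 0 0 0;0 44 -7.2 5 0 0 0;0 44 -7.2 5 0 0 0;0 44 -7.2 5 0 0 0;0 44 -7.2 5 0 0 0;0 44 -7.2 5 0 0 0;0 44 -7.2 5 0 0 0;0 44 -7.2 5 0 0 0;0 44 -7.2 5 0 0 0;0 44 -7.2 8 0 0 0;0 44 -7.2 10.5 0 0 0;0 44 -7.2 10.5 0 0 0;0 44 -7.2 10.5 0 0 0", "newtons": 40}}

```text
time_s: 2.0
eef_pos: [591.8, -218.7, 143.4]
ee_rot: [-0.0, 0.975, 0.221, -0.001]
force: [0.9, -0.4, 0.6]
grip_width: 0.002
grip_force: 0.0
```

Call:
{"name": "step_arm", "arguments": {"commands": "0 0 0 1.5 0 0 0;0 0 0 2.3 0 0 0;0 0 0 2.6 0 0 0;0 0 0 2.9 0 0 0;0 0 0 3.2 0 0 0;0 0 0 3.4 0 0 0;0 0 0 3.4 0 0 0"}}

```text
time_s: 2.58
eef_pos: [593.0, -218.2, 110.1]
ee_rot: [0.001, 0.975, 0.222, 0.0]
force: [-0.2, -0.9, 2.5]
grip_width: -0.004
grip_force: 1.3
```

```bash
python3 - <<'E'
from h import *
for c in ["side","wrist"]: cv2.imwrite(f"pics/{c}2.png",capture(c)[:,:,::-1])
a=cv2.imread("pics/side2.png")[110:220,240:380];b=cv2.imread("pics/wrist2.png")
cv2.imwrite("pics/c2.png",np.hstack([cv2.resize(a,(480,377)),cv2.resize(b,(320,377))]))
s=sense();print(s["eef_pos"],s["force"])
E
```

```text
[ 593.0381351  -218.17984212  110.11585687] [-1.18268202 -0.56473203  3.70754904]
```

View pics/c2.png

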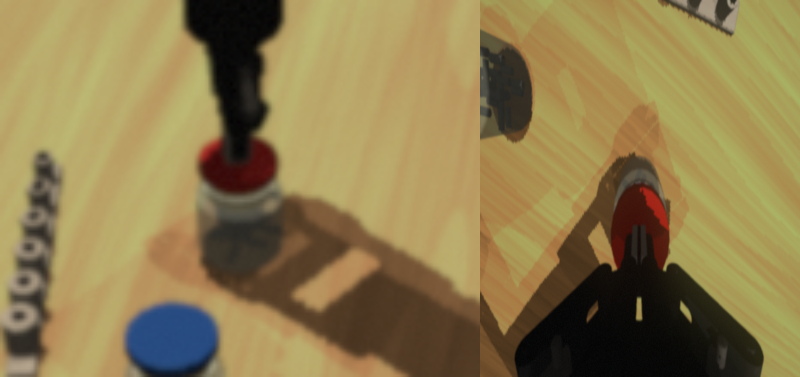

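The fingertips sit centrally on the short jar's lid (crop, about (237,160)) and the force is rising. I'll keep pressing.

Call:
{"name": "step_arm", "arguments": {"commands": "0 0 0 0.3 0 0 0;0 0 0 0.5 0 0 0;0 0 0 0.7 0 0 0;0 0 0 0.7 0 0 0"}}

```text
time_s: 3.02
eef_pos: [593.0, -218.1, 102.8]
ee_rot: [0.001, 0.975, 0.222, 0.0]
force: [1.1, -1.9, 2.2]
grip_width: 0.001
grip_force: 1.4
```

Call:
{"name": "step_arm", "arguments": {"commands": "0 0 0 0.1 0 0 0;0 0 0 0.2 0 0 0;0 0 0 0.2 0 0 0"}}

```text
time_s: 3.27
eef_pos: [593.1, -218.2, 102.0]
ee_rot: [0.001, 0.975, 0.222, 0.001]
force: [-4.0, -0.5, 12.9]
grip_width: 0.002
grip_force: 5.9
```

Call:
{"name": "step_arm", "arguments": {"commands": "0 0 0 0.1 0 0 0;0 0 0 0.1 0 0 0"}}

```text
time_s: 3.43
eef_pos: [593.2, -218.2, 101.9]
ee_rot: [0.001, 0.975, 0.222, 0.001]
force: [-6.3, 2.3, 18.5]
grip_width: 0.001
grip_force: 9.2
```

Call:
{"name": "step_arm", "arguments": {"commands": "0 0 0 -4 0 0 0;0 0 0 -8 0 0 0;0 0 0 -12 0 0 0;0 0 0 -13 0 0 0;0 0 0 -13 0 0 0;0 11.5 -40.2 -13 0 0 0;0 11.5 -40.2 -13 0 0 0;0 11.5 -40.2 -13 0 0 0;0 11.5 -40.2 -13 0 0 0;0 11.5 -40.2 -13 0 0 0;0 11.5 -40.2 -13 0 0 0;0 11.5 -40.2 -13 0 0 0;0 11.5 -40.2 -13 0 0 0;0 11.5 -40.2 -13 0 0 0;0 11.5 -40.2 -13 0 0 0;0 11.5 -40.2 -13 0 0 0;0 11.5 -40.2 -13 0 0 0;0 11.5 -40.2 -13 0 0 0;0 11.5 -40.2 -13 0 0 0;0 11.5 -40.2 -13 0 0 0"}}

```text
time_s: 5.1
eef_pos: [522.6, 193.0, 228.9]
ee_rot: [0.0, 0.975, 0.221, -0.0]
force: [0.9, 0.2, 0.3]
grip_width: 0.002
grip_force: 0.0
```

Call:
{"name": "step_arm", "arguments": {"commands": "0 0 0 3 0 0 0;0 0 0 6 0 0 0;0 0 0 7.5 0 0 0;0 0 0 7.8 0 0 0;0 0 0 8.1 0 0 0;0 0 0 8.4 0 0 0;0 0 0 8.6 0 0 0;0 0 0 8.6 0 0 0"}}

```text
time_s: 5.77
eef_pos: [523.0, 194.1, 144.4]
ee_rot: [0.0, 0.975, 0.222, 0.001]
force: [0.3, -0.8, 1.8]
grip_width: 0.001
grip_force: 1.0
```

```bash
python3 - <<'E'
from h import *
a=capture("side");b=capture("scene")
cv2.imwrite("pics/c3.png",np.hstack([cv2.resize(a[130:330,230:370],(350,500)),cv2.resize(b[140:340,230:410],(450,500))])[:,:,::-1])
s=sense();print(s["eef_pos"],s["force"])
E
```

```text
[523.03702708 194.13729472 144.42480988] [-0.50610578 -1.84423337  4.62187155]
```

View pics/c3.png

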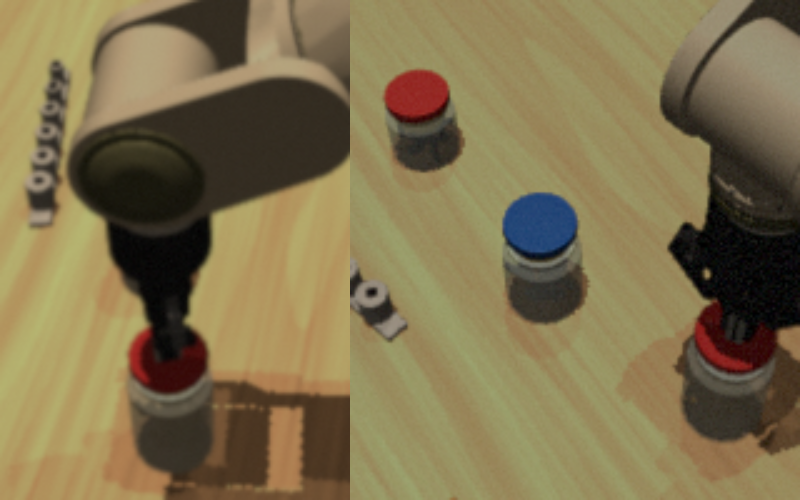

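The tips are centred on the tall lid (right crop, about (737,335)). The short lid is flush at (417,95) and the blue jar is untouched. I'll press the tall lid home.

Call:
{"name": "step_arm", "arguments": {"commands": "0 0 0 0.3 0 0 0;0 0 0 0.6 0 0 0;0 0 0 0.8 0 0 0;0 0 0 0.9 0 0 0;0 0 0 0.9 0 0 0"}}

```text
time_s: 6.28
eef_pos: [523.0, 194.2, 135.1]
ee_rot: [0.0, 0.975, 0.222, 0.001]
force: [0.9, -0.6, 3.9]
grip_width: -0.001
grip_force: 2.1
```

Call:
{"name": "step_arm", "arguments": {"commands": "0 0 0 0.1 0 0 0;0 0 0 0.2 0 0 0;0 0 0 0.2 0 0 0"}}

```text
time_s: 6.53
eef_pos: [523.1, 194.3, 134.0]
ee_rot: [0.0, 0.975, 0.222, 0.001]
force: [-0.4, -1.9, 11.1]
grip_width: 0.0
grip_force: 5.8
```

Call:
{"name": "step_arm", "arguments": {"commands": "0 0 0 0.1 0 0 0;0 0 0 0.1 0 0 0"}}

```text
time_s: 6.7
eef_pos: [523.2, 194.4, 133.9]
ee_rot: [0.0, 0.975, 0.222, 0.002]
force: [-4.4, -3.5, 19.1]
grip_width: -0.002
grip_force: 9.7
```

Call:
{"name": "step_arm", "arguments": {"commands": "0 0 0 -3 0 0 0;0 0 0 -7 0 0 0;0 0 0 -11 0 0 0;0 0 0 -11 0 0 0;0 -20 -10 -11 0 0 0;0 -20 -10 -11 0 0 0;0 -20 -10 -11 0 0 0;0 -20 -10 -11 0 0 0;0 -20 -10 -11 0 0 0;0 -20 -10 -11 0 0 0;0 -20 -10 -11 0 0 0;0 -20 -10 -11 0 0 0"}}

```text
time_s: 7.7
eef_pos: [298.8, 198.1, 241.6]
ee_rot: [-0.0, 0.975, 0.222, 0.001]
force: [-0.2, -0.1, -0.2]
grip_width: 0.001
grip_force: 0.0
```

```bash
python3 - <<'E'
from h import *
a=capture("side");b=capture("scene")
cv2.imwrite("pics/c4.png",np.hstack([cv2.resize(a[130:330,230:370],(350,500)),cv2.resize(b[140:340,230:410],(450,500))])[:,:,::-1])
s=sense();print(s["eef_pos"],s["force"],s["time_s"])
E
```

```text
[299.68235691 197.92846103 241.35805306] [-0.55901992 -0.23926118  0.18245703] 7.8
```

View pics/c4.png

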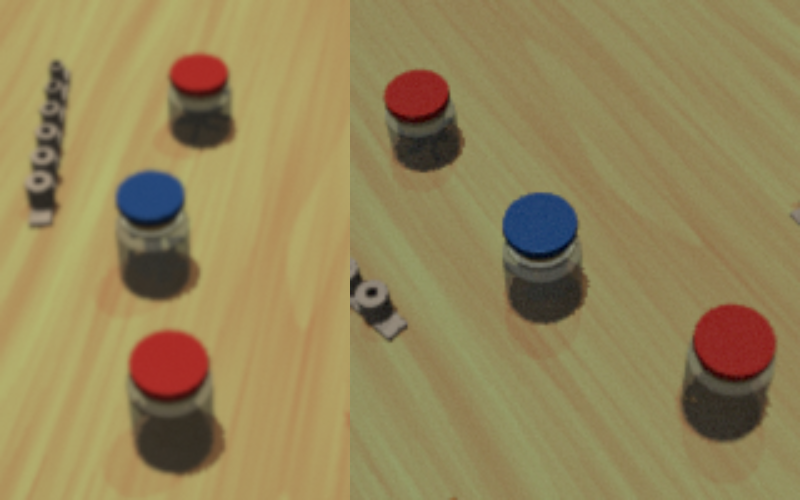

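Both red lids now sit flush on upright jars: tall at (735,342), short at (417,95) in the right crop. The blue lid at (540,225) is still raised, and the arm is clear.

```bash
python3 -c "
from rig import *
print(finish_job())"
```

```text
the job is handed in; nothing more can be done
None
```

I pressed both red lids home until each hit a firm stop at about 19 N, with the fingertips at the seated heights of 117 and 85 mm; the blue-lidded jar was left untouched with its lid raised, and the job is handed in (no verdict came back).

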